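Strap a hand-held meter into its sloped holder

ROBOT

A 6-joint arm with a two-finger parallel gripper is mounted at the origin on the work surface; the furniture and walls round the work are solid. World frame = base frame: x ahead of the robot, y to its left, z up, the work surface at z = 0. Lengths are in mm, angles in rad, forces in N, time in s.
With the tool pointing down it reaches from about 400 to 925 mm from the base axis. Payload 12.5 kg.
Tool frame: the origin (TCP) lies at the very end of the fingers, on their centre line; the grasp point (between the pads) lies 19 mm behind it; z points along the fingers, x is the direction in which the jaws open and shut, and the axes are right-handed (so a half turn about z gives the same grasp; the last joint's range is limited). The gripper opens to 95 mm and grips with 3 to 60 N. Pads are 20 mm wide; open, the fingers measure 119 mm over their backs; the gripper's body (75 mm by 180 mm) begins 59 mm behind the grasp point.
Start: joints at [-1.41, 0.491, 1.559, -0, 1.092, -0.106], TCP at [164.801, -602.899, 214.661] pointing down, gripper open.
Joint ranges: [-3.1, 3.1], [-0.84, 2.19], [0.05, 2.79], [-1.13, 4.28], [0.06, 2.93], [-2.69, 2.69]. Speed limits (rad/s): [2.22, 2.22, 2.79, 3.14, 3.14, 3.14].

INTERFACE

Orientations are given as [roll, pitch, yaw] about the fixed x, y, z axes, in that order (R = Rz(yaw) Ry(pitch) Rx(roll)).
In Python, from cell import env gives the robot as it stands.
- The arm moves only by the tool arm_command, never from a script. Its argument "motion" is one flat list of numbers, 7 for each row, row after row: the opening, from -1 (shut) to 1 (fully open), then the shift along the tool's x, y, z in mm, then the turn, a rotation vector about the tool's x, y, z in degrees. In form: [fingers, dx, dy, dz, rx, ry, rz, fingers, dx, dy, dz, rx, ry, rz, ...]. A call has 1 to 20 rows; each row is the pose to reach, as a shift and turn from the pose commanded when the call began, along the tool's axes at that moment; what a row does not reach only later rows make up. A row lasts 1/10 s, in which the tool goes at most 50 mm and 8.59 degrees, less where a joint would pass 70% of its speed; a pose out of reach is approached as far as the arm can. A call with a gripper value outside its range is refused whole. The fingers move at their own pace and stop on an object; the grip force is fixed at half the most. Time passes only in rows, so rows that repeat a pose let the fingers close. It gives the time, the measured TCP pose, the force and the opening at its end, in the units of the state.
- env.state(): the state, without advancing time (a new reading comes with each control period).
- env.read_camera(name): name is "scene" or "top" or "wrist"; returns (picture, depth): 384x512x3 uint8, red, green, blue; 384x512 float32, mm along the optical axis (not along the pixel's ray), 0 where there is no reading.
- env.calibration(name): a dict with "fx", "fy", "cx", "cy" (pixels), "distortion" ([k1, k2, p1, p2, k3] as OpenCV has them; the pictures are not rectified), "cam_to_world" (4x4, takes a point from camera to world coordinates). Camera axes: x right, y down, z forward; pixel columns grow to the right and rows downward; lengths in mm; the calibration is good to about 2 mm. A picture is of the moment at which its call begins: read the wrist's pose just before it. calibration takes no time and is no camera call; for the wrist camera it gives the pose at the moment of the call.
- env.job_done(): hands the job in, once; it reports no verdict.
Trained networks look in the newest picture that a camera, given by its name, has taken for a name from the list of things; names that differ only in an ending like _2 or _b are one class to them, and where a whole thing is asked for, a point or a joint stands for the part that bears it (a point fixed in the world has none). Each returns a list of dicts, best first, with "confidence" (0 to 1); they miss things now and then, are a little off and sometimes report something else, mostly with a low value. They report only what shows in the picture. A call takes as long as a camera call. They do not tell look-alikes from the thing itself.
- env.recognise(camera, label): "location" ([column, row] in pixels, amid what is visible of it).
- env.silhouettes(camera, label): "region" (384x512 bool, what is visible of it) and "location" ([column, row] in pixels, amid what is visible of it).
- env.spot_point(camera, label): "location" ([column, row] in pixels: a listed point, or the origin of a listed thing).
The state is a dict: "t": time; "joints": joint angles; "qvel": joint speeds; "tau": joint torques, N m; "eef_pos": TCP position; "tcp_rot": TCP orientation; "ft_force": force on the tool from outside, world axes, zero at the start; "moment": the same for the moment, N m; "opening": opening from 0.0 (shut) to 1.0 (fully open).
Only numpy, scipy, OpenCV 4.12 (cv2) and the standard library are available. Lean on these libraries where they do the work, as an engineer would, in place of code of your own. Each camera call takes 0.05 s, during which the arm holds its last target.

TASK

Lay the hand-held meter with the yellow-brown face plate face up in the bay of the sloped grey holder, either end to the left, so that it lies flat on the plate between the guides. Then press both hinged orange straps down over it until each snaps and stays shut. Leave the meter with the grey face plate, the jars, the mug and the pliers where they are.

Things in the scene. Friction and masses are not known exactly. Their poses are not given: they have to be found in the camera images.
- meter: hand-held meter, white flat case with a yellow-brown face plate, 44 wide (its x) x 144 long (its y) x 16 to 18 mm thick, 0.11 kg; origin at the centre of its underside, z out of the face. Lies face up on the table; grip it across the 44 mm. One of two places (left or right of the holder), swapped at random with the grey-faced one; yaw varies. A small jar stands some 25 to 50 mm off one end
- grey_meter: the same meter with a grey face plate; same frame; not to be moved
- jar: standing jar with a white lid, blue body, 51 dia x 61 mm high, origin at the centre of its underside; not to be moved
- dark_jar: standing jar with a black lid, tan body, 43 dia x 66 mm high, origin at the centre of its underside; not to be moved
- mug: white mug, 82 dia x 91 mm high, 114 mm over the handle, in front of the holder; origin at its underside; not to be moved
- pliers: red-handled pliers lying flat behind the holder, 187 long x 60 x 14 mm; origin at the underside; not to be moved
- holder: grey sloped stand fixed to the table, place and yaw vary; origin at the centre of its underside, x to its back. On its plate (frame: bay_center) 13 mm high flared black guides have inner faces at x +-25 mm, near y +-39 and +-70 mm; end stops at y +-76 mm: 3 to 4 mm play. At |y| < 35 mm is finger room beside the meter down to 2 mm off the plate. Catch housings, 18 mm high: x -43 to -57, |y| 42 to 68
- bay_center (a point): centre of the bay, on the face of the holder's plate (132 x 180 mm), 70 mm above the table. x up the slope (25 degrees, away from the robot), y along the bay (to the left), z square off the plate. The meter belongs with its long side along y, its centre over this point, its underside on the plate
- strap_l (a joint): angle of the left orange strap (bay y = +55 mm), rad: 0 = shut, parallel to the plate, grows as it opens up the slope, to 2.0; starts at 1.25 to 1.9, so it may lean over the bay. Hinge line parallel to bay y through bay x = +40, z = 9 mm. A 20 mm wide bar reaching 82 mm from the hinge, underside 9.5 and top 13.5 mm off the plane through the hinge (shut: 18.5 and 22.5 mm above the plate)
- strap_r (a joint): the same for the right strap (bay y = -55 mm)
- strap_l_pad (a point): middle of the ribbed pressing place on top of the left strap, 70 mm from the hinge; moves with it; x along the strap towards the hinge, z out of its top. Friction keeps the strap where it is left between 1.2 and 2.0 rad; below about 1 a light spring (1 to 2 N here) lifts it again, unless snapped: a catch resists from 0.15 to 0.07 rad with about 7 N here, then pulls it to 0 and holds it
- strap_r_pad (a point): the same on the right strap
Not all that is in view belongs to the job. What is shaped like the meter but purple is not meant.

How it is judged (in metres and radians):
On the way:
1. the meter lies in the bay under both straps, which are still open (x of meter in the frame of bay_center between -0.006 and 0.006 m and y of meter in the frame of bay_center between -0.008 and 0.008 m and z of meter in the frame of bay_center below 0.005 m and value of joint each of strap_l, strap_r above 0.3 rad), for 0.2 s.
At the end, for the whole second after the job is handed in: The meter with the yellow-brown face lies at rest, face up, flat on the plate (within 4 mm and 0.1 rad), its centre within 6 mm across and 8 mm along of the bay's centre, and both straps are snapped shut over it (below 0.04 rad) with nothing pressing them (x of meter in the frame of bay_center between -0.006 and 0.006 m and y of meter in the frame of bay_center between -0.008 and 0.008 m and z of meter in the frame of bay_center below 0.004 m and angle between the z axis of meter and the z axis of bay_center, either way round below 0.1 rad and angle between the y axis of meter and the y axis of bay_center, either way round below 0.12 rad and angle between meter's own z axis and vertical below 0.8 rad and value of joint each of strap_l, strap_r below 0.04 rad and linear speed of meter below 0.02 m/s); the robot touches nothing.
It fails at once if the grey-faced meter is moved more than 20 mm (distance of grey_meter from where it was at the start of the episode above 0.02 m).
It fails at once if a jar is moved more than 20 mm or tipped (distance of any of jar, dark_jar from where it was at the start of the episode above 0.02 m or angle between any of jar, dark_jar's own z axis and vertical above 0.5 rad).
It fails at once if the mug is moved more than 20 mm or tipped (distance of mug from where it was at the start of the episode above 0.02 m or angle between mug's own z axis and vertical above 0.5 rad).
It fails at once if the pliers are moved more than 20 mm (distance of pliers from where it was at the start of the episode above 0.02 m).
It also fails if it takes over 61 s, if anything falls off the work surface, if the arm or the gripper's body presses on something with over 40 N, if the wrist force passes 120 N, or if a joint passes its speed limit or range.

## Working session

There is one attempt and no reset: what is moved stays moved. The work goes in short steps, Python scripts to look and compute and a tool call to move; the robot and the scene stay as the last step left them, time stands still between calls to the robot, and variables do not carry over. Pictures are saved under pics/ and viewed, and the job is handed in when it is done.

Besides the shell and the picture viewer there is one more tool, called after "Emit:" as name(argument=value, ...), one argument or row to a line, values as JSON. arm_command: Moves the arm, as the interface text tells. Its arguments: {"type":"object","properties":{"motion":{"type":"array","items":{"type":"number"}}},"required":["motion"]}

```bash
ls; mkdir -p pics
python3 - <<'E'
from cell import env
import cv2,numpy as np
print(env.state())
for n in ["scene","top","wrist"]:
    im,d=env.read_camera(n)
    cv2.imwrite(f"pics/{n}0.png",im[:,:,::-1])
    np.savez(f"{n}0.npz",im=im,d=d,**{k:np.array(v) for k,v in env.calibration(n).items()})
    c=env.calibration(n);print(n,{k:np.round(v,3).tolist() for k,v in c.items()})
E
```

```text
pics
{'t': 0.0, 'joints': array([-1.40958651e+00,  4.91567375e-01,  1.55946398e+00, -5.23932489e-06,
        1.09167887e+00, -1.05614645e-01]), 'qvel': array([2.48630321e-04, 1.25579630e-03, 4.63259509e-05, 6.30324985e-04,
       9.22571549e-04, 9.70573658e-04]), 'tau': array([-7.59039503e-04, -6.12644434e+01, -2.58178800e+01,  6.92673353e-02,
        4.82088095e-02, -8.23808205e-05]), 'eef_pos': array([ 164.76573356, -602.63618557,  214.05188582]), 'tcp_rot': array([-3.14147946e+00,  1.11183208e-03, -1.30396938e+00]), 'ft_force': array([0.24636169, 0.57323212, 0.15844825]), 'moment': array([0.0233914 , 0.04212869, 0.03070852]), 'opening': 0.9954431148881341}
scene {'fx': 358.885, 'fy': 358.885, 'cx': 259.815, 'cy': 188.067, 'distortion': [-0.107, 0.0, 0.0, 0.0, 0.0], 'cam_to_world': [[-0.546, -0.315, 0.776, -620.956], [-0.837, 0.233, -0.495, 638.715], [-0.025, -0.92, -0.391, 665.521], [0.0, 0.0, 0.0, 1.0]]}
top {'fx': 368.595, 'fy': 368.595, 'cx': 258.214, 'cy': 192.161, 'distortion': [-0.038, 0.0, 0.0, 0.0, 0.0], 'cam_to_world': [[0.011, -0.991, 0.135, 308.605], [-1.0, -0.01, 0.003, -101.181], [-0.002, -0.135, -0.991, 1669.876], [0.0, 0.0, 0.0, 1.0]]}
wrist {'fx': 267.432, 'fy': 267.432, 'cx': 258.397, 'cy': 191.983, 'distortion': [-0.017, 0.0, 0.0, 0.0, 0.0], 'cam_to_world': [[0.264, -0.923, -0.281, 243.473], [-0.964, -0.253, -0.077, -581.57], [0.0, 0.291, -0.957, 383.422], [0.0, 0.0, 0.0, 1.0]]}
```

View pics/scene0.png

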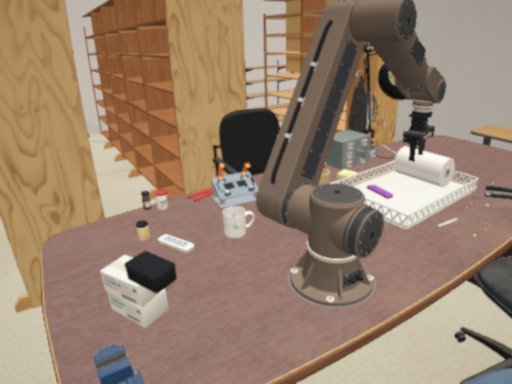

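View pics/top0.png

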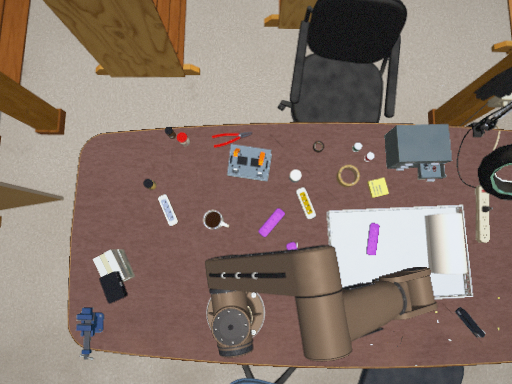

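View pics/wrist0.png

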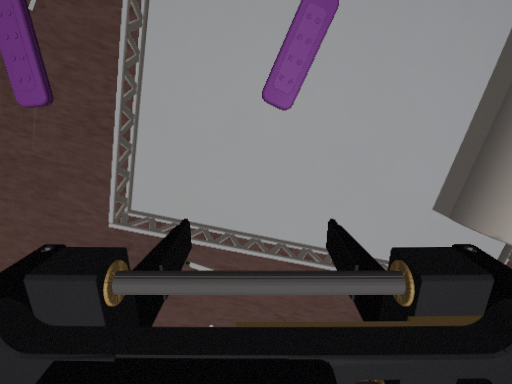

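```bash
cat > h.py <<'E'
import numpy as np,cv2
from scipy.spatial.transform import Rotation as R
def load(f):
    z=np.load(f); return {k:z[k] for k in z.files}
def K(c): return np.array([[c['fx'],0,c['cx']],[0,c['fy'],c['cy']],[0,0,1]],float)
def rays(c,px):
    return cv2.undistortPoints(np.array(px,float).reshape(-1,1,2),K(c),np.array(c['distortion'],float)).reshape(-1,2)
def cloud(c,px,dep):
    n=rays(c,px); dep=np.array(dep,float).reshape(-1)
    P=np.c_[n*dep[:,None],dep]; T=np.array(c['cam_to_world']); return P@T[:3,:3].T+T[:3,3]
def onz(c,px,z):
    n=rays(c,px); T=np.array(c['cam_to_world']); d=np.c_[n,np.ones(len(n))]@T[:3,:3].T
    s=(z-T[2,3])/d[:,2]; return T[:3,3]+d*s[:,None]
def onplane(c,px,p0,nrm):
    n=rays(c,px); T=np.array(c['cam_to_world']); d=np.c_[n,np.ones(len(n))]@T[:3,:3].T
    s=((p0-T[:3,3])@nrm)/(d@nrm); return T[:3,3]+d*s[:,None]
def proj(c,P):
    T=np.linalg.inv(np.array(c['cam_to_world'])); rv,_=cv2.Rodrigues(T[:3,:3])
    return cv2.projectPoints(np.array(P,float).reshape(-1,1,3),rv,T[:3,3],K(c),np.array(c['distortion'],float))[0].reshape(-1,2)
def grab(env,n,f):
    c=env.calibration(n); im,d=env.read_camera(n)
    cv2.imwrite(f"pics/{f}.png",im[:,:,::-1])
    c=dict(c); c.update(im=im,d=d); np.savez(f+".npz",**{k:np.array(v) for k,v in c.items()}); return c
E
python3 - <<'E'
from cell import env
from h import *
c=load('top0.npz')
cr=c['im'][120:250,130:400,::-1]; cv2.imwrite('pics/topcrop.png',cv2.resize(cr,None,fx=2.9,fy=2.9,interpolation=cv2.INTER_CUBIC))
for l in ['meter','jar','dark_jar','mug','pliers','holder','strap_l','bay_center']:
    for r in env.silhouettes('top',l)[:4]:
        reg=r['region']; ys,xs=np.nonzero(reg); 
        P=cloud(c,np.c_[xs,ys],c['d'][ys,xs]); 
        print(l,round(r['confidence'],2),np.round(r['location']),len(xs),np.round(np.median(P,0)),np.round(np.percentile(P[:,2],[5,95])))
for l in ['bay_center','strap_l_pad','strap_r_pad','meter','mug']:
    for r in env.spot_point('top',l)[:4]: print(l,r)
E
```

```text
meter 0.81 [370. 238.] 319 [ 328. -606.   20.] [12. 26.]
meter 0.73 [270. 224.] 338 [ 394. -155.   16.] [ 2. 24.]
meter 0.68 [306. 204.] 321 [ 486. -312.   17.] [ 7. 24.]
jar 0.5 [294. 174.] 130 [ 602. -258.   61.] [10. 67.]
jar 0.34 [248. 162.] 1328 [656. -54.  69.] [  8. 138.]
dark_jar 0.48 [148. 182.] 113 [559. 387.  63.] [10. 72.]
mug 0.91 [215. 220.] 288 [402. 101.  57.] [50. 93.]
pliers 0.51 [233. 135.] 201 [798.  29.  12.] [ 5. 19.]
holder 0.81 [247. 163.] 1314 [656. -54.  70.] [  9. 138.]
strap_l 0.5 [264. 158.] 24 [ 663. -109.  142.] [118. 161.]
bay_center 0.89 [248. 166.] 1139 [662. -54.  74.] [ 47. 143.]
bay_center {'location': [248.3, 164.9], 'confidence': 0.72}
bay_center {'location': [264.1, 160.9], 'confidence': 0.47}
strap_l_pad {'location': [236.1, 148.0], 'confidence': 0.42}
strap_l_pad {'location': [151.6, 184.0], 'confidence': 0.33}
strap_l_pad {'location': [291.0, 175.4], 'confidence': 0.32}
strap_l_pad {'location': [263.6, 162.6], 'confidence': 0.31}
strap_r_pad {'location': [262.1, 159.4], 'confidence': 0.45}
meter {'location': [370.4, 238.2], 'confidence': 0.81}
meter {'location': [269.7, 221.6], 'confidence': 0.65}
meter {'location': [306.2, 201.3], 'confidence': 0.64}
meter {'location': [292.7, 259.6], 'confidence': 0.4}
mug {'location': [216.0, 225.3], 'confidence': 0.7}
```

View pics/topcrop.png

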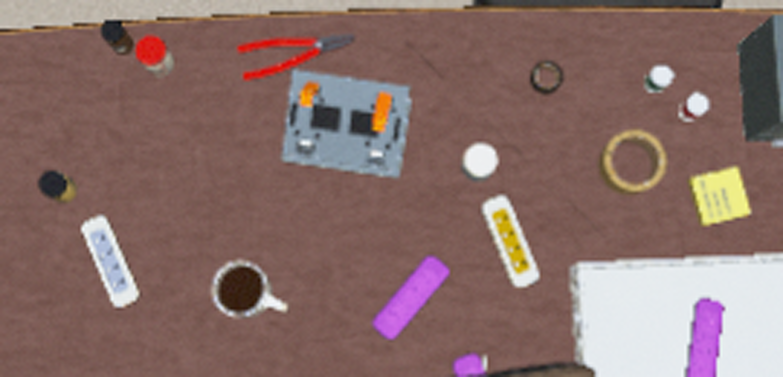

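```bash
cat >> h.py <<'E'
def delta(s,pos,zax,xax):
    """tool delta (mm, rotvec deg) from state s to pose with tool z=zax, x=xax (world)"""
    z=np.array(zax,float);z/=np.linalg.norm(z);x=np.array(xax,float);x-=z*(x@z);x/=np.linalg.norm(x)
    Rt=np.c_[x,np.cross(z,x),z]; R0=R.from_euler('xyz',s['tcp_rot']).as_matrix()
    return np.round(R0.T@(np.array(pos)-s['eef_pos']),1), np.round(np.degrees(R.from_matrix(R0.T@Rt).as_rotvec()),2)
def brk(env):
    pass
E
python3 - <<'E'
from cell import env
from h import *
c=load('top0.npz'); im=c['im'].astype(int)
hsv=cv2.cvtColor(c['im'],cv2.COLOR_RGB2HSV)
sub=np.zeros(im.shape[:2],bool); sub[182:225,292:322]=1
m=sub&((im.min(2)>150)|((hsv[...,0]<35)&(hsv[...,0]>18)&(hsv[...,1]>150)))
ys,xs=np.nonzero(m); P=onz(c,np.c_[xs,ys],17); print(len(xs),P.mean(0)); 
r=cv2.minAreaRect(P[:,:2].astype(np.float32)); print(r); u,sv,vt=np.linalg.svd(P[:,:2]-P[:,:2].mean(0)); print(vt)
print(delta(env.state(),[540,-280,300],[0,0,-1],[0.375,-0.927,0]))
E
```

```text
282 [ 487.24750317 -310.47153325   17.        ]
((487.90557861328125, -310.28448486328125), (145.58534240722656, 44.851139068603516), 21.970083236694336)
[[-0.92852067 -0.37128072]
 [-0.37128072  0.92852067]]
(array([-212.5, -447.1,  -85.4]), array([ 0.  , -0.  , -6.74]))
```

Emit:
arm_command(
  motion=[1,-212,-447,-85,0,0,-6.7,1,-212,-447,-85,0,0,-6.7,1,-212,-447,-85,0,0,-6.7,1,-212,-447,-85,0,0,-6.7,1,-212,-447,-85,0,0,-6.7,1,-212,-447,-85,0,0,-6.7,1,-212,-447,-85,0,0,-6.7,1,-212,-447,-85,0,0,-6.7,1,-212,-447,-85,0,0,-6.7,1,-212,-447,-85,0,0,-6.7,1,-212,-447,-85,0,0,-6.7,1,-212,-447,-85,0,0,-6.7,1,-212,-447,-85,0,0,-6.7,1,-212,-447,-85,0,0,-6.7],
)

```text
t: 2.2
eef_pos: [539.1, -281.5, 299.5]
tcp_rot: [3.141, 0.0, -1.189]
ft_force: [0.4, 0.7, -0.4]
opening: 0.998
```

Run:
```python
from cell import env
from h import *
c=grab(env,'wrist','w1'); print(env.state()['eef_pos'])
```

```text
[ 539.21942973 -281.55758434  299.5172037 ]
```

View pics/w1.png

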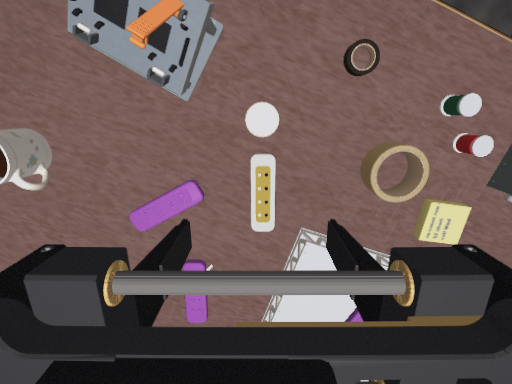

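Run:
```python
from cell import env
from h import *
c=load('w1.npz'); im=c['im'].astype(int)
cv2.imwrite('pics/w1c.png',cv2.resize(c['im'][90:250,180:350,::-1],None,fx=3.5,fy=3.5,interpolation=cv2.INTER_CUBIC))
hsv=cv2.cvtColor(c['im'],cv2.COLOR_RGB2HSV)
sub=np.zeros(im.shape[:2],bool); sub[150:236,245:282]=1
m=sub&((im.min(2)>140)|((hsv[...,0]<35)&(hsv[...,0]>15)&(hsv[...,1]>130)))
m=cv2.morphologyEx(m.astype(np.uint8),cv2.MORPH_CLOSE,np.ones((9,9)))>0
ys,xs=np.nonzero(m); P=onz(c,np.c_[xs,ys],16); print(len(xs),P.mean(0),np.median(cloud(c,np.c_[xs,ys],c['d'][ys,xs]),0))
r=cv2.minAreaRect(P[:,:2].astype(np.float32)); print(r)
ys,xs=np.mgrid[100:140,243:282]; xs=xs.ravel();ys=ys.ravel();k=im[ys,xs].min(1)>140; P=cloud(c,np.c_[xs,ys][k],c['d'][ys,xs][k]); print('jar',np.median(P,0),P.min(0),P.max(0))
print(delta(env.state(),[688,-40,300],[0,0,-1],[0.375,-0.927,0]))
```

```text
1851 [ 488.60880996 -310.51200068   16.        ] [ 489.90938158 -310.2093847    15.21425247]
((486.00360107421875, -311.6568603515625), (143.1009521484375, 43.00932312011719), 22.276344299316406)
jar [ 605.76107401 -260.48149714   60.16342337] [ 575.96026706 -286.16237087   -2.500207  ] [ 632.5042595  -233.51235434  468.63965461]
(array([-168.7, -228.1,   -0.5]), array([ 0.01,  0.01, -0.14]))
```

View pics/w1c.png

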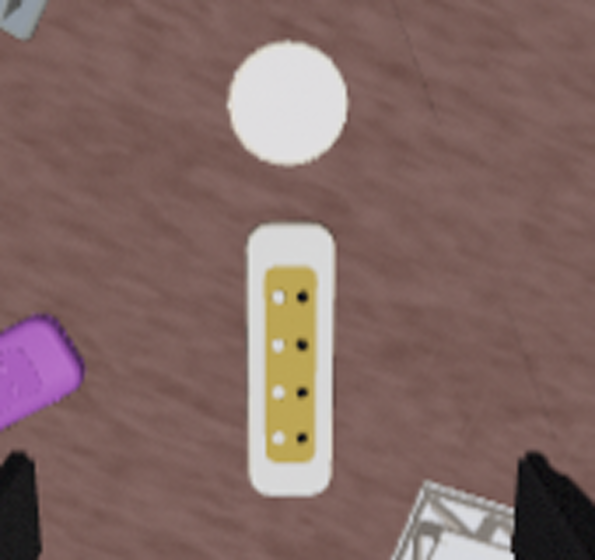

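Emit:
arm_command(
  motion=[1,-169,-228,0,0,0,0,1,-169,-228,0,0,0,0,1,-169,-228,0,0,0,0,1,-169,-228,0,0,0,0,1,-169,-228,0,0,0,0,1,-169,-228,0,0,0,0,1,-169,-228,0,0,0,0,1,-169,-228,0,0,0,0,1,-169,-228,0,0,0,0,1,-169,-228,0,0,0,0],
)

```text
t: 3.25
eef_pos: [687.8, -40.0, 299.9]
tcp_rot: [-3.142, -0.0, -1.189]
ft_force: [-0.2, -0.2, 0.8]
opening: 1.0
```

Run:
```python
from cell import env
from h import *
c=grab(env,'wrist','w2'); print(env.state()['eef_pos'])
for l in ['bay_center','strap_l_pad','strap_r_pad']:
    for r in env.spot_point('wrist',l)[:4]: print(l,r)
cv2.imwrite('pics/w2c.png',cv2.resize(c['im'][60:290,120:390,::-1],None,fx=2.6,fy=2.6,interpolation=cv2.INTER_CUBIC))
```

```text
[687.86433992 -39.84673341 299.91313285]
bay_center {'location': [256.3, 185.3], 'confidence': 0.57}
strap_l_pad {'location': [226.9, 173.1], 'confidence': 0.9}
```

View pics/w2.png

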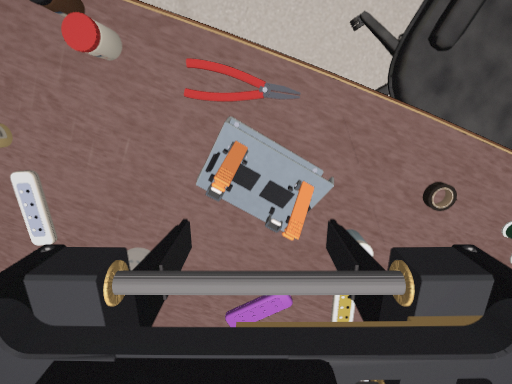

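View pics/w2c.png

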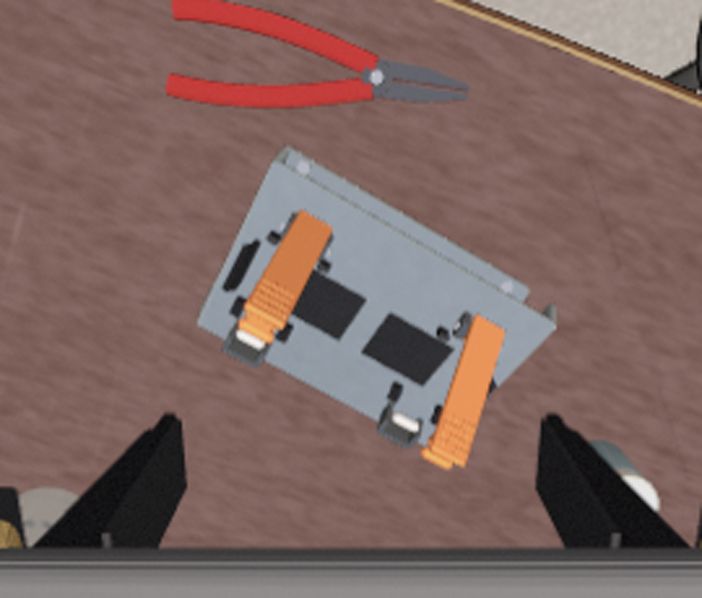

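```bash
cat >> h.py <<'E'
def rect(c,p0,bx,by,half=(130,110),sc=2.5,zoff=0):
    """warp to plane: rows: +x up, cols: +y left. returns BGR"""
    X,Y=np.meshgrid(np.arange(half[0],-half[0],-1/sc),np.arange(half[1],-half[1],-1/sc),indexing='ij')
    n=np.cross(bx,by)
    P=p0+X[...,None]*bx+Y[...,None]*by+zoff*n
    q=proj(c,P.reshape(-1,3)).reshape(X.shape+(2,)).astype(np.float32)
    return cv2.remap(c['im'][:,:,::-1].copy(),q[...,0],q[...,1],cv2.INTER_CUBIC)
def bayaxes(yaw,tilt=np.radians(25)):
    Rz=R.from_euler('z',yaw).as_matrix()
    bx=Rz@np.array([np.cos(tilt),0,np.sin(tilt)]); by=Rz@np.array([0,1,0]); return bx,by,np.cross(bx,by)
E
python3 - <<'E'
from h import *
c=load('w2.npz'); im=c['im'].astype(int)
hsv=cv2.cvtColor(c['im'],cv2.COLOR_RGB2HSV)
sub=np.zeros(im.shape[:2],bool); sub[110:245,185:345]=1
m=sub&(hsv[...,0]>90)&(hsv[...,0]<120)&(hsv[...,1]>20)&(hsv[...,1]<110)&(hsv[...,2]>100)
ys,xs=np.nonzero(m); P=cloud(c,np.c_[xs,ys],c['d'][ys,xs])
ctr=np.median(P,0);A=P
for i in range(8):
    mu=A.mean(0);n=np.linalg.svd(A-mu)[2][2]; n*=np.sign(n[2]); dd=(P-mu)@n; A=P[abs(dd)<[15,10,6,4,4,3,3,3][i]]
print(len(P),len(A),n,'tilt',np.degrees(np.arccos(n[2])),'yaw',np.degrees(np.arctan2(-n[1],-n[0])))
r=cv2.minAreaRect(A[:,:2].astype(np.float32));print(r)
yaw=np.radians(-9);bx,by,bz=bayaxes(yaw); 
L=np.c_[(A-mu)@bx,(A-mu)@by]; print(mu,L.min(0),L.max(0),cv2.minAreaRect(L.astype(np.float32)))
rc=cv2.minAreaRect(L.astype(np.float32)); p=mu+rc[0][0]*bx+rc[0][1]*by; print('ctr',p, 'pix of bay spot', onplane(c,[[256.3,185.3]],mu,n))
np.save('ctr0.npy',p)
R_=rect(c,p,bx,by); 
for k in range(-100,101,20):
    cv2.putText(R_,str(k),(int((110-k)*2.5),10),0,.35,(0,255,255),1); cv2.putText(R_,str(k),(0,int((130-k)*2.5)),0,.35,(0,255,255),1)
cv2.imwrite('pics/rect.png',R_)
E
```

```text
5094 4486 [-0.42145153  0.05566551  0.90514085] tilt 25.157740151089392 yaw -7.52410160413505
((662.4517211914062, -53.469520568847656), (177.30662536621094, 118.01439666748047), 82.01614379882812)
[675.22813762 -51.20653071  74.98060009] [-79.75336727 -91.92755482] [52.35722597 85.03007652] ((-13.870147705078125, -4.1917724609375), (131.16766357421875, 177.20223999023438), 0.8405520915985107)
ctr [662.15654229 -53.38021683  69.11882238] pix of bay spot [[659.03017316 -48.76203277  67.28817173]]
```

View pics/rect.png

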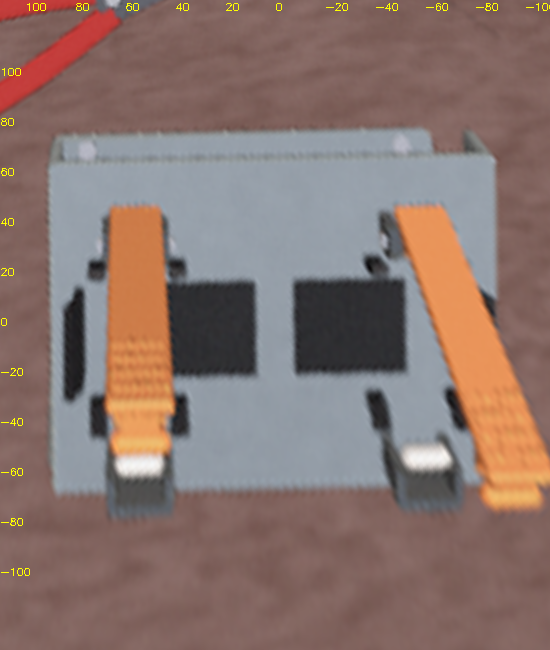

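Run:
```python
from h import *
c=load('w2.npz'); im=c['im'].astype(int)
hsv=cv2.cvtColor(c['im'],cv2.COLOR_RGB2HSV)
p=np.array([662.2,-53.4,69.5]); bx,by,bz=bayaxes(np.radians(-8.0)); B=np.c_[bx,by,bz]
sub=np.zeros(im.shape[:2],bool); sub[130:245,205:320]=1
org=sub&(hsv[...,0]<20)&(hsv[...,1]>150)&(hsv[...,2]>140)
n,lab,st,ce=cv2.connectedComponentsWithStats(org.astype(np.uint8))
for i in range(1,n):
    if st[i,4]<100: continue
    ys,xs=np.nonzero(cv2.erode((lab==i).astype(np.uint8),np.ones((3,3)))); Q=(cloud(c,np.c_[xs,ys],c['d'][ys,xs])-p)@B
    Q=Q[(Q[:,2]>5)&(Q[:,2]<120)]
    f=np.linalg.svd(Q[:,[0,2]]-np.median(Q[:,[0,2]],0),full_matrices=False)[2][0]
    print(i,len(Q),np.round(Q.mean(0)),np.round(Q.min(0)),np.round(Q.max(0)),'theta',np.arctan2(abs(f[1]),-f[0]*np.sign(f[1])))
    # fit theta by model: n.(q-h)=13.5
    from scipy.optimize import least_squares
    h=np.array([40,9])
    th=least_squares(lambda t:(Q[:,[0,2]]-h)@np.array([np.sin(t[0]),np.cos(t[0])])-13.5,[1.5],loss='soft_l1').x; print('th',th, 'res',np.percentile((Q[:,[0,2]]-h)@np.array([np.sin(th[0]),np.cos(th[0])])-13.5,[10,50,90]))
ys,xs=np.mgrid[110:245,185:345];Q=(cloud(c,np.c_[xs.ravel(),ys.ravel()],c['d'][ys,xs].ravel())-p)@B
hh=hsv[ys,xs].reshape(-1,3); grey=(hh[:,0]>90)&(hh[:,0]<120)&(hh[:,1]>20)&(hh[:,1]<110)&(hh[:,2]>100)
k=grey&(abs(Q[:,2])<8); q=Q[k]
print('plane z by x,y', np.linalg.lstsq(np.c_[q[:,:2],np.ones(len(q))],q[:,2],rcond=None)[0])
R_=rect(c,p,bx,by); cv2.imwrite('pics/rect2.png',R_)
# image model overlay
ov=c['im'][:,:,::-1].copy(); ov=cv2.resize(ov,None,fx=3,fy=3,interpolation=cv2.INTER_CUBIC)
def ln(a,b,col):
    q=proj(c,np.array([p+B@np.array(a),p+B@np.array(b)])); q=np.round((q+.5)*3*8-4).astype(int); cv2.line(ov,tuple(q[0]),tuple(q[1]),col,1,cv2.LINE_AA,3)
for a,b in [((66,90,0),(66,-90,0)),((66,-90,0),(-66,-90,0)),((-66,-90,0),(-66,90,0)),((-66,90,0),(66,90,0))]: ln(a,b,(0,255,0))
for s in (1,-1):
    for t in (42,68): ln((-43,s*t,18),(-57,s*t,18),(0,255,255))
    ln((-43,s*42,18),(-43,s*68,18),(0,255,255));ln((-57,s*42,18),(-57,s*68,18),(0,255,255))
    for g in (39,70): 
        ln((s*25,g,13),(s*25,g-3,13),(255,0,255)); ln((s*25,-g,13),(s*25,-g+3,13),(255,0,255)); 
        ln((s*25,g,0),(s*25,g,13),(255,0,255)); ln((s*25,-g,0),(s*25,-g,13),(255,0,255))
    ln((-10,s*76,0),(10,s*76,0),(255,255,0)); ln((-10,s*76,13),(10,s*76,13),(255,255,0))
cv2.imwrite('pics/ov.png',ov[320:740,560:1010].repeat(1,0)) if 0 else cv2.imwrite('pics/ov.png',cv2.resize(ov[320:740,560:1010],None,fx=1.4,fy=1.4))
```

```text
1 479 [52. 55. 53.] [50. 48. 10.] [53. 63. 89.] theta 1.5622006912260256
th [1.53943005] res [-1.19667312 -0.26327091  0.69770496]
3 524 [ 40. -54.  52.] [ 27. -62.  14.] [ 52. -45.  89.] theta 1.2575940533048875
th [1.24887844] res [-0.96464603 -0.12016926  0.79575394]
plane z by x,y [ 0.0025176   0.00360039 -0.38872103]
```

View pics/ov.png

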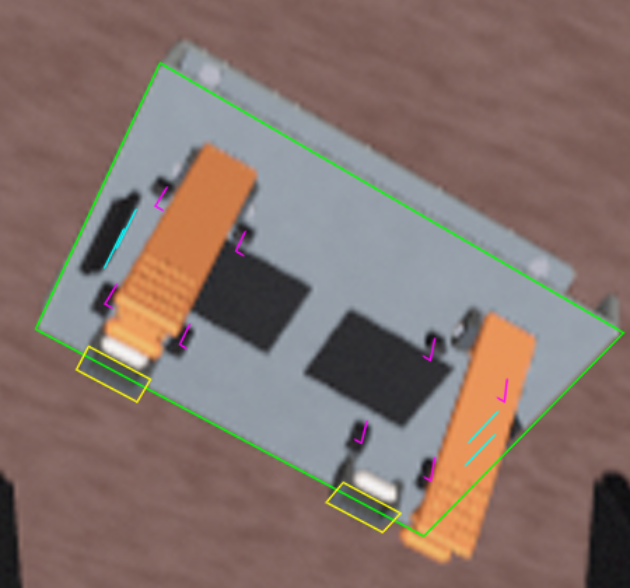

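Run:
```python
from cell import env
from h import *
a=np.radians(22.2-90)
print(delta(env.state(),[487.5,-311,110],[0,0,-1],[np.cos(a),np.sin(a),0]))
```

```text
(array([177.2, 287.6, 189.8]), array([-0.01, -0.01, -0.27]))
```

Emit:
arm_command(
  motion=[1,177,288,190,0,0,0,1,177,288,190,0,0,0,1,177,288,190,0,0,0,1,177,288,190,0,0,0,1,177,288,190,0,0,0,1,177,288,190,0,0,0,1,177,288,190,0,0,0,1,177,288,190,0,0,0,1,177,288,190,0,0,0,1,177,288,190,0,0,0,1,177,288,190,0,0,0,1,177,288,190,0,0,0],
)

```text
t: 4.65
eef_pos: [488.3, -309.8, 110.4]
tcp_rot: [-3.141, -0.001, -1.186]
ft_force: [0.4, -0.2, -0.0]
opening: 1.002
```

Run:
```python
from cell import env
from h import *
c=grab(env,'wrist','w3'); s=env.state(); print(s['eef_pos'],s['tcp_rot'])
im=c['im'].astype(int)
a=np.radians(22.2-90)
print(delta(s,[487.5,-311,4],[0,0,-1],[np.cos(a),np.sin(a),0]))
hsv=cv2.cvtColor(c['im'],cv2.COLOR_RGB2HSV)
m=((hsv[...,0]<35)&(hsv[...,0]>15)&(hsv[...,1]>130)&(hsv[...,2]>100)); m[:, :180]=0; m[:,340:]=0
ys,xs=np.nonzero(m);P=onz(c,np.c_[xs,ys],17);print(len(xs),np.median(P,0),cv2.minAreaRect(P[:,:2].astype(np.float32)))
```

```text
[ 488.25518215 -309.74054224  110.29580012] [-3.14104474e+00 -1.07687094e-03 -1.18556981e+00]
(array([  0.8,   1.2, 106.3]), array([-0.03, -0.06, -0.13]))
1993 [ 488.32433511 -310.02860161   17.        ] ((445.906005859375, -366.6243896484375), (216.40725708007812, 124.19571685791016), 22.085105895996094)
```

View pics/w3.png

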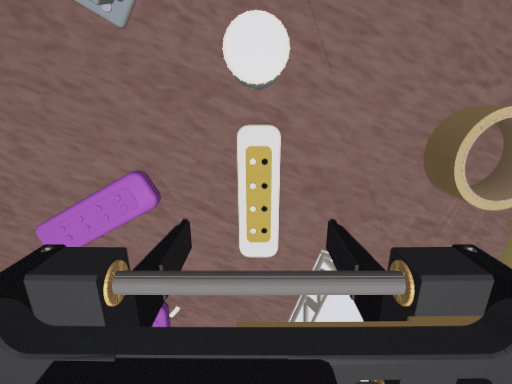

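Emit:
arm_command(
  motion=[1,0,1,50,0,0,0,1,0,1,90,0,0,0,1,0,1,106,0,0,0,1,0,1,106,0,0,0,-1,0,1,106,0,0,0,-1,0,1,106,0,0,0,-1,0,1,106,0,0,0,-1,0,1,106,0,0,0,-1,0,1,106,0,0,0,-1,0,1,106,0,0,0,-1,0,1,106,0,0,0,-1,0,1,106,0,0,0],
)

```text
t: 5.9
eef_pos: [486.5, -310.9, 3.7]
tcp_rot: [3.142, -0.0, -1.187]
ft_force: [0.0, 0.5, 1.7]
opening: 0.456
```

```bash
cat >> h.py <<'E'
BP=np.array([662.2,-53.4,69.2]); BX,BY,BZ=bayaxes(np.radians(-8.0)); BB=np.c_[BX,BY,BZ]
def bay(s,x,y,z,flip=1,tiltdeg=0):
    zz=-BZ; xx=BX*flip
    if tiltdeg: 
        Rr=R.from_rotvec(BY*np.radians(tiltdeg)).as_matrix(); zz=Rr@zz; xx=Rr@xx
    return delta(s,BP+BB@np.array([x,y,z]),zz,xx)
def inbay(P): return (np.array(P)-BP)@BB
E
python3 - <<'E'
from cell import env
from h import *
s=env.state(); s2=dict(s); s2['eef_pos']=s['eef_pos']+[0,0,180]
print(BP+BB@np.array([-8,0,150]))
print(bay(s,-8,0,150)); print(bay(s2,-8,0,150),)
E
```

```text
[592.24429322 -43.56836658 201.76522196]
(array([-208.2, -198.1, -198.1]), array([ 13.09,  22.65, -59.02]))
(array([-208.3, -198.1,  -18.1]), array([ 13.09,  22.65, -59.02]))
```

Emit:
arm_command(
  motion=[-1,0,0,-30,0,0,0,-1,0,0,-80,0,0,0,-1,0,0,-130,0,0,0,-1,0,0,-180,0,0,0,-1,-208,-198,-198,13.1,22.6,-59,-1,-208,-198,-198,13.1,22.6,-59,-1,-208,-198,-198,13.1,22.6,-59,-1,-208,-198,-198,13.1,22.6,-59,-1,-208,-198,-198,13.1,22.6,-59,-1,-208,-198,-198,13.1,22.6,-59,-1,-208,-198,-198,13.1,22.6,-59,-1,-208,-198,-198,13.1,22.6,-59,-1,-208,-198,-198,13.1,22.6,-59,-1,-208,-198,-198,13.1,22.6,-59,-1,-208,-198,-198,13.1,22.6,-59,-1,-208,-198,-198,13.1,22.6,-59],
)

```text
t: 7.5
eef_pos: [592.4, -44.0, 201.6]
tcp_rot: [-3.141, -0.435, -0.142]
ft_force: [-0.5, 0.2, -1.0]
opening: 0.456
```

Run:
```python
from cell import env
from h import *
s=env.state();c=grab(env,'wrist','w4');  print(s['eef_pos'],s['opening'],s['joints'],inbay(s['eef_pos']),bay(s,-8,0,150))
```

```text
[592.42334138 -44.03749645 201.62024767] 0.45613957236940494 [-0.19648517  0.33625164  1.95134266  0.05926123  0.41993681 -0.10383337] [ -7.8414022   -0.43964565 149.7660832 ] (array([-0.2, -0.4, -0.2]), array([-0.01,  0.06, -0.11]))
```

View pics/w4.png

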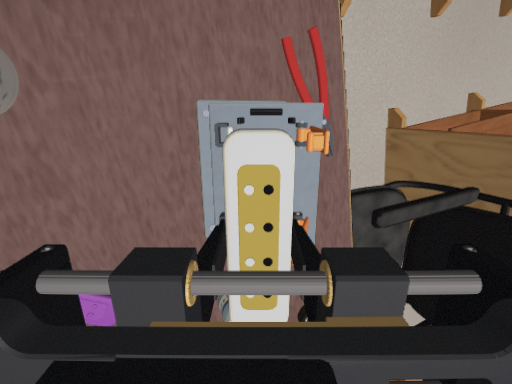

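Run:
```python
from cell import env
from h import *
c=load('w4.npz'); im=c['im']; s=env.state()
hsv=cv2.cvtColor(im,cv2.COLOR_RGB2HSV)
# yellow face & white case of held meter
t=s['eef_pos']; 
sub=np.zeros(im.shape[:2],bool); sub[120:262,215:305]=1
y=sub&(hsv[...,0]<30)&(hsv[...,0]>18)&(hsv[...,1]>120)&(hsv[...,2]>90)
w=sub&(im.min(2)>170)
topz=t-0+BZ*( -4+17)   # face height above TCP... underside is 4 below TCP
def bp(px,z): return (onplane(c,px,BP+BZ*z,BZ)-BP)@BB
zt=inbay(t)[2]+13
print('TCP',inbay(t))
for r in range(155,235,10):
    cols=np.nonzero(w[r]|y[r])[0]; a=bp([[cols.min()-.5,r],[cols.max()+.5,r]],zt); print(r,cols.min(),cols.max(),np.round(a[:,:2],1).tolist(),'mid',a[:,0].mean().round(2))
col=[np.nonzero(w[:,k])[0].min() for k in range(245,275,5)]; print('far end',bp([[260,np.median(col)-.5]],zt))
g=cv2.resize(im[85:260,180:345,::-1],None,fx=4,fy=4,interpolation=cv2.INTER_CUBIC)
for P in [((66,90,0),(66,-40,0)),((-66,90,0),(-66,-40,0)),((66,90,0),(-66,90,0)),((25,70,0),(25,70,13)),((-25,70,0),(-25,70,13)),((25,70,0),(25,39,0)),((-25,70,0),(-25,39,0)),((15,76,0),(-15,76,0)),((-43,42,18),(-43,68,18)),((-57,42,18),(-57,68,18)),((-43,68,18),(-57,68,18))]:
    q=proj(c,np.array([BP+BB@np.array(k) for k in P])); q=((q-[180,85]+.5)*4).round().astype(int); cv2.line(g,tuple(q[0]),tuple(q[1]),(0,255,0),1)
cv2.imwrite('pics/w4o.png',g[:599])
```

```text
TCP [ -7.90767385  -0.41253064 149.75899457]
155 224 294 [[-29.3, 56.4], [12.5, 56.4]] mid -8.4
165 225 294 [[-28.9, 50.5], [12.7, 50.5]] mid -8.1
175 225 293 [[-29.1, 44.4], [12.3, 44.4]] mid -8.4
185 226 293 [[-28.8, 38.1], [12.6, 38.1]] mid -8.1
195 226 293 [[-29.0, 31.8], [12.8, 31.7]] mid -8.1
205 226 292 [[-29.2, 25.2], [12.4, 25.2]] mid -8.41
215 227 292 [[-28.9, 18.6], [12.7, 18.5]] mid -8.09
225 227 291 [[-29.1, 11.7], [12.3, 11.7]] mid -8.41
far end [[ -7.82318732  70.51416972 162.75899457]]
```

View pics/w4o.png

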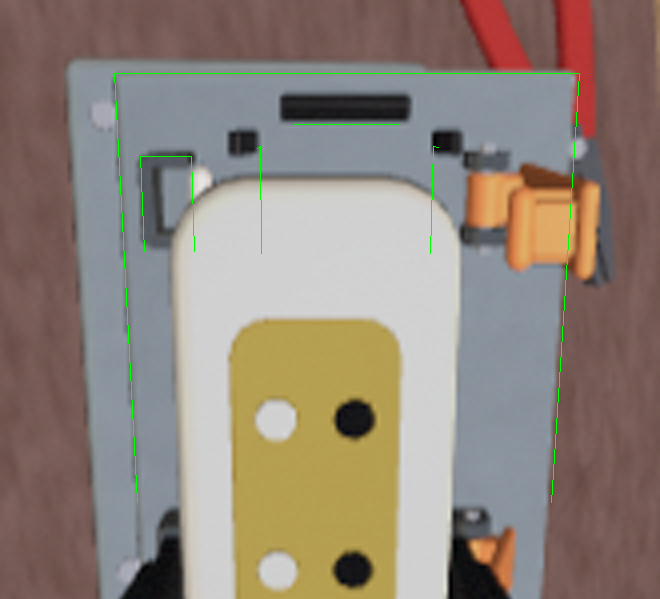

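Run:
```python
from cell import env
from h import *
c=load('w3.npz'); im=c['im']
w=(im.min(2)>150)
for z in (14,17):
  a=[];
  for k in range(248,272,4):
    r=np.nonzero(w[115:270,k])[0]+115; a.append(onz(c,[[k,r.min()-.5],[k,r.max()+.5]],z)[:,:2])
  a=np.array(a); u=np.array([np.cos(np.radians(22.2)),np.sin(np.radians(22.2))])
  t=np.array([486.5,-310.9]); print(z,np.round((a-t)@u,1).tolist(), ((a-t)@u).mean())
s=env.state(); print(bay(s,-8,0,95),bay(s,-8,0,60),bay(s,0,0,50),bay(s,0,0,25), bay(s,0,0,6),bay(s,0,0,4))
```

```text
14 [[70.9, -72.8], [70.9, -72.8], [70.9, -72.8], [70.9, -72.8], [70.9, -72.8], [70.9, -72.9]] -0.9779465301502022
17 [[71.0, -71.0], [71.0, -71.0], [71.0, -71.1], [71.0, -71.1], [71.0, -71.1], [71.0, -71.1]] -0.02408571362204152
(array([-0. , -0.4, 54.8]), array([-0.01,  0.06, -0.09])) (array([-0. , -0.4, 89.8]), array([-0.01,  0.06, -0.09])) (array([ 8. , -0.4, 99.8]), array([-0.01,  0.06, -0.09])) (array([  8. ,  -0.4, 124.8]), array([-0.01,  0.06, -0.09])) (array([  8. ,  -0.4, 143.8]), array([-0.01,  0.06, -0.09])) (array([  8. ,  -0.4, 145.8]), array([-0.01,  0.06, -0.09]))
```

Emit:
arm_command(
  motion=[-1,0,-1,30,0,0,0,-1,0,-1,60,0,0,0,-1,0,-1,90,0,0,0,-1,8,-1,105,0,0,0,-1,8,-1,125,0,0,0,-1,8,-1,125,0,0,0,-1,8,-1,125,0,0,0],
)

```text
t: 8.25
eef_pos: [651.5, -51.1, 91.6]
tcp_rot: [-3.141, -0.435, -0.141]
ft_force: [-0.3, 0.1, -1.6]
opening: 0.453
```

Run:
```python
from cell import env
from h import *
s=env.state();c=grab(env,'wrist','w5');  print(s['ft_force'],inbay(s['eef_pos']),bay(s,.3,.5,5))
g=cv2.resize(c['im'][60:300,130:390,::-1],None,fx=2.5,fy=2.5,interpolation=cv2.INTER_CUBIC)
cv2.imwrite('pics/w5c.png',g[:599])
```

```text
[-0.34505339  0.1175119  -1.57083113] [-0.40771063  0.81898639 24.87618002] (array([ 0.7,  0.3, 19.9]), array([-0.03,  0.09, -0.05]))
```

View pics/w5c.png

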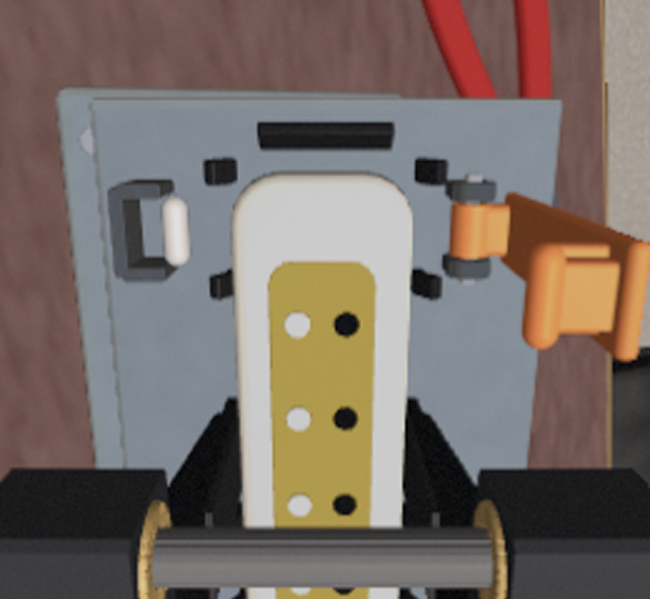

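Emit:
arm_command(
  motion=[-1,0.7,0.3,6,0,0,0,-1,0.7,0.3,11,0,0,0,-1,0.7,0.3,15,0,0,0,-1,0.7,0.3,18,0,0,0,-1,0.7,0.3,20,0,0,0,-1,0.7,0.3,20,0,0,0,-1,0.7,0.3,20,0,0,0],
)

```text
t: 9.0
eef_pos: [660.8, -52.6, 73.8]
tcp_rot: [-3.141, -0.436, -0.14]
ft_force: [0.2, -0.3, -2.1]
opening: 0.452
```

Run:
```python
from cell import env
from h import *
s=env.state();c=grab(env,'wrist','w6');  print(s['ft_force'],inbay(s['eef_pos']),bay(s,.3,.5,4))
g=cv2.resize(c['im'][60:300,130:390,::-1],None,fx=2.5,fy=2.5,interpolation=cv2.INTER_CUBIC)
cv2.imwrite('pics/w6c.png',g[:599])
```

```text
[ 0.17137006 -0.34357612 -2.13263215] [0.56563428 0.55156867 4.84535524] (array([-0.3,  0.1,  0.8]), array([-0.03,  0.04, -0.03]))
```

View pics/w6c.png

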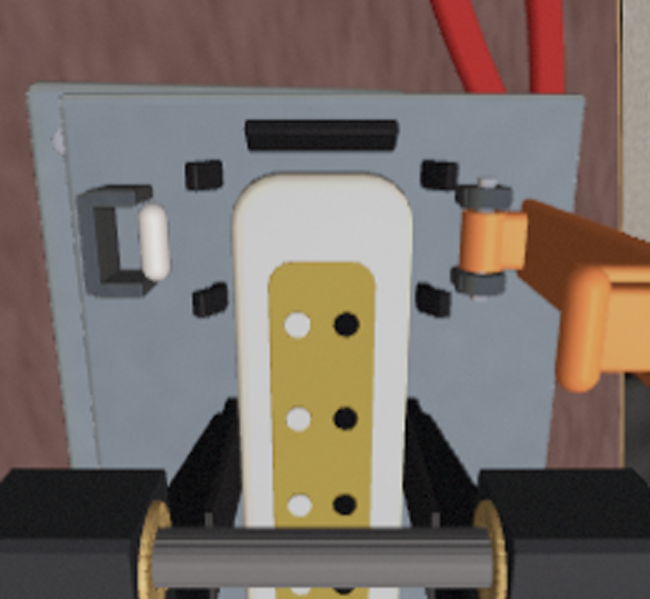

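Emit:
arm_command(
  motion=[-1,-0.5,0,0.7,0,0,0,-1,-0.5,0,1.3,0,0,0,-1,-0.5,0,1.3,0,0,0],
)

```text
t: 9.35
eef_pos: [660.7, -52.6, 73.3]
tcp_rot: [-3.141, -0.436, -0.14]
ft_force: [-5.2, 0.5, 8.0]
opening: 0.454
```

Emit:
arm_command(
  motion=[0.2,0,0,0,0,0,0,0.2,0,0,0,0,0,0,0.2,0,0,0,0,0,0,0.2,0,0,0,0,0,0,0.2,0,0,-20,0,0,0,0.2,0,0,-60,0,0,0,0.2,0,0,-100,0,0,0,0.2,0,0,-140,0,0,0,0.2,0,0,-140,0,0,0],
)

```text
t: 10.25
eef_pos: [602.5, -44.4, 204.1]
tcp_rot: [-3.141, -0.442, -0.14]
ft_force: [0.2, -0.1, -0.8]
opening: 0.604
```

Run:
```python
from cell import env
from h import *
s=env.state();c=grab(env,'wrist','w7');  print(s['ft_force'],s['opening'],inbay(s['eef_pos']))
g=cv2.resize(c['im'][60:300,130:390,::-1],None,fx=2.5,fy=2.5,interpolation=cv2.INTER_CUBIC)
cv2.imwrite('pics/w7c.png',g[:599])
```

```text
[ 0.18039339 -0.13350012 -0.79918688] 0.6037412555964762 [  2.27907241   0.56233521 147.79970927]
```

View pics/w7c.png

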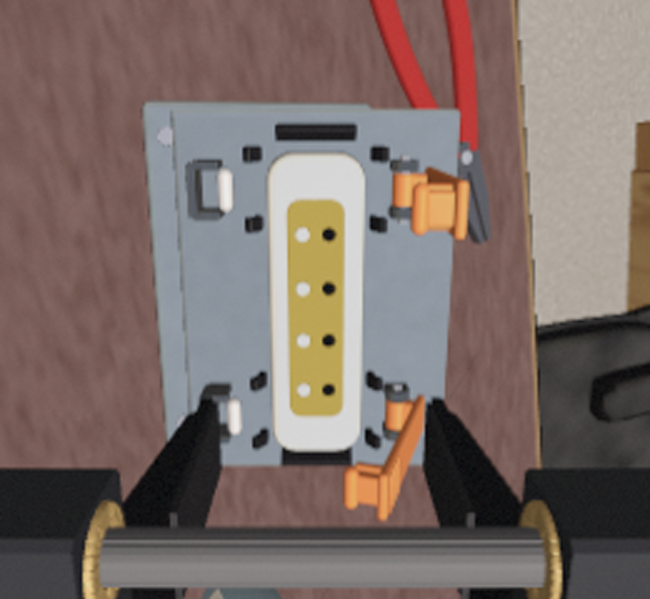

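Run:
```python
from cell import env
from h import *
c=load('w7.npz'); im=c['im']; s=env.state()
w=(im.min(2)>165); w[:,:235]=0; w[:,280:]=0
def bp(px,z): return (onplane(c,px,BP+BZ*z,BZ)-BP)@BB
hsv=cv2.cvtColor(im,cv2.COLOR_RGB2HSV)
m=w|((hsv[...,0]<30)&(hsv[...,0]>18)&(hsv[...,1]>120)&(hsv[...,2]>90)); m[:,:235]=0; m[:,280:]=0; m[:118]=0;m[243:]=0
ys,xs=np.nonzero(m); Q=bp(np.c_[xs,ys],17); print(cv2.minAreaRect(Q[:,:2].astype(np.float32)),xs.min(),xs.max(),ys.min(),ys.max())
P=(cloud(c,np.c_[xs,ys],c['d'][ys,xs])-BP)@BB; print('face z',np.percentile(P[:,2],[5,50,95]), np.linalg.lstsq(np.c_[P[:,:2],np.ones(len(P))],P[:,2],rcond=None)[0])
print(s['eef_pos'],bay(s,75,55,112))
```

```text
((-0.22065353393554688, 0.20633697509765625), (42.439212799072266, 140.7368927001953), 0.06876630336046219) 238 275 122 239
face z [14.78848234 16.52907792 18.02621365] [-3.06741070e-03  6.74183484e-02  1.75540271e+01]
[602.59928459 -44.51306898 201.80610857] (array([ 73.4, -54.5,  33.9]), array([-0.02, -0.21, -0.02]))
```

Run:
```python
from h import *
c=load('w7.npz')
ys,xs=np.mgrid[128:236:1,244:270:1]; xs=xs.ravel();ys=ys.ravel()
P=(cloud(c,np.c_[xs,ys],c['d'][ys,xs])-BP)@BB
for lo in range(-70,70,20):
    k=(P[:,1]>lo)&(P[:,1]<lo+20)&(abs(P[:,2]-17)<12); print(lo,k.sum(),np.round(np.percentile(P[k,2],[10,50,90]),1))
```

```text
-70 298 [15.4 16.2 17.1]
-50 398 [16.  16.9 18.1]
-30 416 [15.9 16.9 18.1]
-10 421 [15.8 16.9 17.8]
10 451 [15.9 17.  18. ]
30 451 [16.1 17.1 18.2]
50 360 [15.5 16.5 17.4]
```

Emit:
arm_command(
  motion=[-1,20,-15,20,0,0,0,-1,50,-40,34,0,0,0,-1,74,-54,34,0,0,0,-1,74,-54,34,0,0,0,-1,74,-54,34,0,0,0,-1,74,-54,34,0,0,0],
)

```text
t: 10.9
eef_pos: [689.5, -2.7, 198.4]
tcp_rot: [-3.141, -0.433, -0.14]
ft_force: [-0.1, -0.4, -0.2]
opening: 0.154
```

Run:
```python
from cell import env
from h import *
s=env.state();c=grab(env,'wrist','w8');  print(s['ft_force'],s['opening'],inbay(s['eef_pos']))
for th in np.r_[1.7,np.arange(1.6,0.05,-0.13),0.1,0.03]:
    x=40-74*np.cos(th)+13.5*np.sin(th)+12; z=9+74*np.sin(th)+13.5*np.cos(th); print(round(th,2),*[a.tolist() for a in bay(s,x,55,z)])
```

```text
[-0.07284328 -0.38723365 -0.18521293] 0.1538657411795811 [ 72.71836987  53.96445849 108.67215929]
1.7 [2.3, -1.0, 28.0] [-0.02, 0.17, -0.04]
1.6 [-5.0, -1.0, 26.1] [-0.02, 0.17, -0.04]
1.47 [-14.7, -1.0, 24.7] [-0.02, 0.17, -0.04]
1.34 [-24.4, -1.0, 24.6] [-0.02, 0.17, -0.04]
1.21 [-34.1, -1.0, 25.8] [-0.02, 0.17, -0.04]
1.08 [-43.6, -1.0, 28.2] [-0.02, 0.17, -0.04]
0.95 [-52.7, -1.0, 31.8] [-0.02, 0.17, -0.04]
0.82 [-61.2, -1.0, 36.5] [-0.02, 0.17, -0.04]
0.69 [-69.1, -1.0, 42.4] [-0.02, 0.17, -0.04]
0.56 [-76.1, -1.0, 49.1] [-0.02, 0.17, -0.04]
0.43 [-82.2, -1.0, 56.8] [-0.02, 0.17, -0.04]
0.3 [-87.2, -1.0, 65.2] [-0.02, 0.17, -0.04]
0.17 [-91.2, -0.9, 74.1] [-0.02, 0.17, -0.04]
0.1 [-92.8, -0.9, 79.1] [-0.02, 0.17, -0.04]
0.03 [-94.0, -0.9, 84.2] [-0.02, 0.17, -0.04]
```

View pics/w8.png

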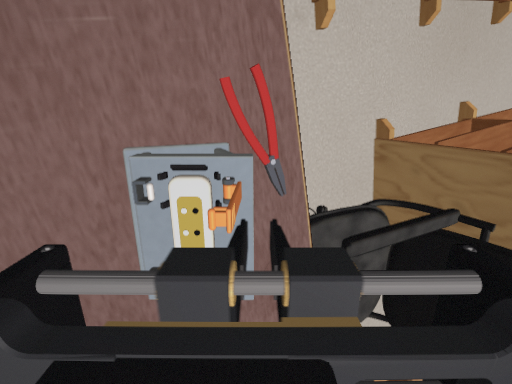

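Emit:
arm_command(
  motion=[-1,2,-1,0,0,0,0,-1,2,-1,0,0,0,0,-1,3,-1,20,0,0,0,-1,2,-1,28,0,0,0,-1,-5,-1,26,0,0,0,-1,-15,-1,25,0,0,0,-1,-24,-1,25,0,0,0,-1,-34,-1,26,0,0,0,-1,-44,-1,28,0,0,0,-1,-53,-1,32,0,0,0,-1,-61,-1,37,0,0,0,-1,-69,-1,42,0,0,0,-1,-76,-1,49,0,0,0,-1,-82,-1,57,0,0,0,-1,-87,-1,65,0,0,0,-1,-87,-1,65,0,0,0,-1,-87,-1,65,0,0,0],
)

```text
t: 12.65
eef_pos: [639.8, 5.8, 103.8]
tcp_rot: [-3.141, -0.435, -0.14]
ft_force: [-0.2, 0.1, 1.3]
opening: 0.005
```

Run:
```python
from cell import env
from h import *
s=env.state();c=grab(env,'wrist','w9');  print(s['ft_force']@BB,s['opening'],inbay(s['eef_pos']))
for th in [.25,.2,.15,.1,.05,.02]:
    x=40-74*np.cos(th)+13.5*np.sin(th)+12; z=9+74*np.sin(th)+13.5*np.cos(th); print(round(th,2),*[a.tolist() for a in bay(s,x,55,z)])
```

```text
[0.35630653 0.08396873 1.30856367] 0.004560771026026725 [-12.96900458  55.49134254  44.18596117]
0.25 [-3.4, 0.5, 3.8] [-0.02, 0.07, -0.03]
0.2 [-4.9, 0.5, 7.3] [-0.02, 0.07, -0.03]
0.15 [-6.2, 0.5, 10.8] [-0.02, 0.07, -0.03]
0.1 [-7.3, 0.5, 14.4] [-0.02, 0.07, -0.03]
0.05 [-8.2, 0.5, 18.0] [-0.02, 0.07, -0.03]
0.02 [-8.7, 0.5, 20.2] [-0.02, 0.07, -0.03]
```

View pics/w9.png

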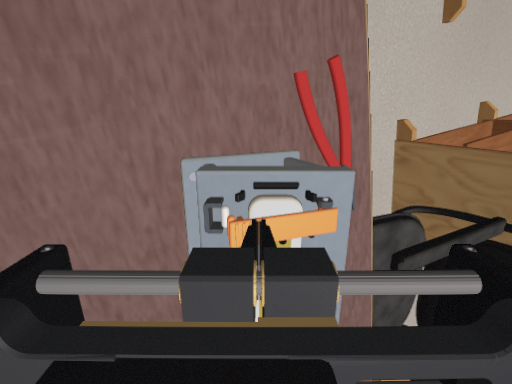

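Emit:
arm_command(
  motion=[-1,-4,0,4,0,0,0,-1,-6,0,8,0,0,0,-1,-8,0,12,0,0,0,-1,-8,0,15,0,0,0,-1,-9,0,17.5,0,0,0,-1,-9,0,19.5,0,0,0,-1,-9,0,20.5,0,0,0,-1,-9,0,20.5,0,0,0],
)

```text
t: 13.5
eef_pos: [640.1, 5.8, 81.4]
tcp_rot: [-3.141, -0.435, -0.14]
ft_force: [-0.3, -1.1, 0.3]
opening: 0.0
```

Run:
```python
from cell import env
from h import *
s=env.state();c=grab(env,'wrist','w10');  print(s['ft_force']@BB,s['opening'],inbay(s['eef_pos']))
```

```text
[ 0.0092694  -1.09238469  0.32765922] 0.00043750255283564894 [-22.13638742  55.52645187  23.74732307]
```

View pics/w10.png

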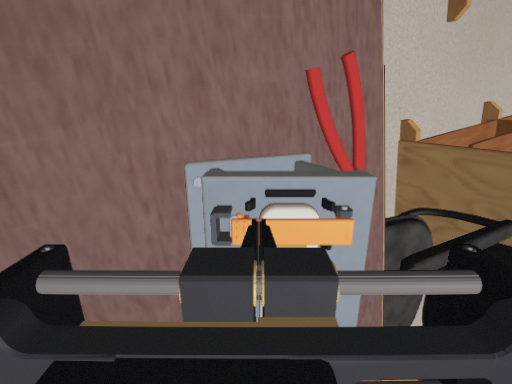

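Emit:
arm_command(
  motion=[-1,0,0,-40,0,0,0,-1,0,0,-95,0,0,0,-1,40,20,-95,0,0,0,-1,70,55,-95,0,0,0,-1,97,100,-95,0,0,0,-1,97,110,-95,0,0,0,-1,97,110,-95,0,0,0,-1,97,110,-95,0,0,0],
)

```text
t: 14.35
eef_pos: [671.8, -109.6, 208.3]
tcp_rot: [-3.141, -0.435, -0.141]
ft_force: [0.3, -0.1, 0.8]
opening: 0.003
```

Run:
```python
from cell import env
from h import *
s=env.state();c=grab(env,'wrist','w11');  print(s['ft_force']@BB,s['opening'],inbay(s['eef_pos']))
for th in np.r_[1.5,np.arange(1.4,0.25,-0.12),.25]:
    x=40-74*np.cos(th)+13.5*np.sin(th)+12; z=9+74*np.sin(th)+13.5*np.cos(th); print(round(th,2),*[a.tolist() for a in bay(s,x,-55,z)])
hsv=cv2.cvtColor(c['im'],cv2.COLOR_RGB2HSV); org=(hsv[...,0]<16)&(hsv[...,1]>180)&(hsv[...,2]>150)
ys,xs=np.nonzero(cv2.erode(org.astype(np.uint8),np.ones((3,3)))); Q=(cloud(c,np.c_[xs,ys],c['d'][ys,xs])-BP)@BB
k=(abs(Q[:,1]-55)<15)&(abs(Q[:,0])<60)&(Q[:,2]>5)&(Q[:,2]<110); q=Q[k]; print(k.sum(),np.percentile(q,[2,50,98],axis=0), np.polyfit(q[:,0],q[:,2],1) if k.sum()>5 else '')
```

```text
[ 0.62331002 -0.04553631  0.54360116] 0.003305069873777647 [ 74.49836811 -54.30801174 118.78678682]
1.5 [-14.2, 0.7, 35.0] [-0.03, 0.09, -0.06]
1.4 [-21.7, 0.7, 34.6] [-0.03, 0.09, -0.06]
1.28 [-30.7, 0.7, 35.1] [-0.03, 0.09, -0.06]
1.16 [-39.6, 0.8, 36.6] [-0.03, 0.09, -0.06]
1.04 [-48.3, 0.8, 39.2] [-0.03, 0.09, -0.06]
0.92 [-56.5, 0.8, 42.8] [-0.03, 0.09, -0.06]
0.8 [-64.3, 0.8, 47.4] [-0.03, 0.09, -0.06]
0.68 [-71.5, 0.8, 52.9] [-0.03, 0.09, -0.06]
0.56 [-77.9, 0.8, 59.2] [-0.03, 0.09, -0.06]
0.44 [-83.6, 0.8, 66.2] [-0.03, 0.09, -0.06]
0.32 [-88.4, 0.8, 73.8] [-0.03, 0.09, -0.06]
0.25 [-90.7, 0.8, 78.5] [-0.03, 0.09, -0.06]Traceback (most recent call last):
  File "<stdin>", line 8, in <module>
    return _quantile_unchecked(
        a, q, axis, out, overwrite_input, method, keepdims, weights)
    return _ureduce(a,
                    func=_quantile_ureduce_func,
    ...<5 lines>...
                    overwrite_input=overwrite_input,
                    method=method)
    r = func(a, **kwargs)
    result = _quantile(arr,
                       quantiles=q,
    ...<2 lines>...
                       out=out,
                       weights=wgt)
    slices_having_nans = np.isnan(arr[-1, ...])
                                  ~~~^^^^^^^^^
IndexError: index -1 is out of bounds for axis 0 with size 0
```

View pics/w11.png

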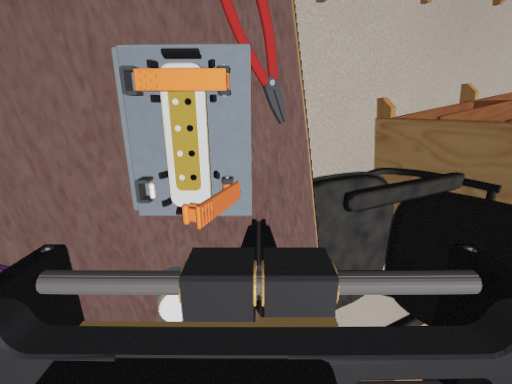

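Emit:
arm_command(
  motion=[-1,0,1,20,0,0,0,-1,-4,1,35,0,0,0,-1,-14,1,35,0,0,0,-1,-22,1,35,0,0,0,-1,-31,1,35,0,0,0,-1,-40,1,37,0,0,0,-1,-48,1,39,0,0,0,-1,-56,1,43,0,0,0,-1,-64,1,47,0,0,0,-1,-71,1,53,0,0,0,-1,-78,1,59,0,0,0,-1,-84,1,66,0,0,0,-1,-88,1,74,0,0,0,-1,-88,1,74,0,0,0,-1,-88,1,74,0,0,0],
)

```text
t: 15.9
eef_pos: [624.1, -104.0, 104.1]
tcp_rot: [-3.141, -0.435, -0.14]
ft_force: [0.2, 0.2, 0.3]
opening: 0.004
```

Run:
```python
from cell import env
from h import *
s=env.state();c=grab(env,'wrist','w12');  print(s['ft_force']@BB,s['opening'],inbay(s['eef_pos']))
for th in [.25,.2,.15,.1,.05,.02]:
    x=40-74*np.cos(th)+13.5*np.sin(th)+12; z=9+74*np.sin(th)+13.5*np.cos(th); print(round(th,2),*[a.tolist() for a in bay(s,x,-55,z)])
```

```text
[0.28601601 0.23665273 0.23391036] 0.004135097065858265 [-13.05165455 -55.45143662  44.62491124]
0.25 [-3.3, -0.4, 4.2] [-0.04, 0.08, -0.03]
0.2 [-4.8, -0.4, 7.7] [-0.04, 0.08, -0.03]
0.15 [-6.1, -0.4, 11.2] [-0.04, 0.08, -0.03]
0.1 [-7.2, -0.4, 14.8] [-0.04, 0.08, -0.03]
0.05 [-8.2, -0.4, 18.5] [-0.04, 0.08, -0.03]
0.02 [-8.6, -0.4, 20.7] [-0.04, 0.08, -0.03]
```

View pics/w12.png

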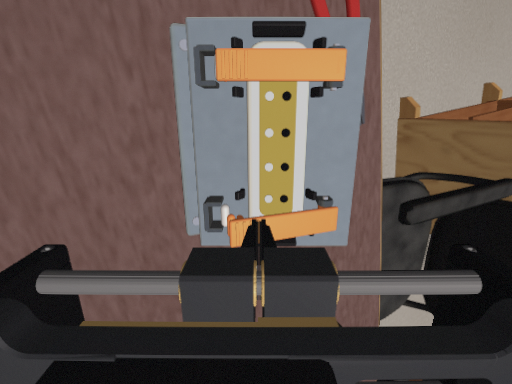

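Emit:
arm_command(
  motion=[-1,-4,0,4,0,0,0,-1,-6,0,8,0,0,0,-1,-8,0,12,0,0,0,-1,-8,0,15,0,0,0,-1,-9,0,18,0,0,0,-1,-9,0,20,0,0,0,-1,-9,0,21,0,0,0,-1,-9,0,21,0,0,0],
)

```text
t: 16.75
eef_pos: [624.7, -104.1, 81.4]
tcp_rot: [-3.141, -0.435, -0.14]
ft_force: [0.4, 0.4, 0.7]
opening: 0.006
```

Run:
```python
from cell import env
from h import *
s=env.state(); print(s['ft_force']@BB,s['opening'],inbay(s['eef_pos']))
```

```text
[0.57870816 0.40432277 0.47298442] 0.006201349877501544 [-22.10371056 -55.42186515  23.72791243]
```

Emit:
arm_command(
  motion=[-1,0,0,-40,0,0,0,-1,0,0,-80,0,0,0,-1,0,20,-120,0,0,0,-1,0,40,-150,0,0,0,-1,0,40,-150,0,0,0,-1,0,40,-150,0,0,0,-1,0,40,-150,0,0,0],
)

```text
t: 17.45
eef_pos: [556.4, -134.6, 216.7]
tcp_rot: [-3.14, -0.434, -0.14]
ft_force: [0.1, 0.8, 0.9]
opening: 0.006
```

Run:
```python
from cell import env
from h import *
s=env.state();c=grab(env,'wrist','w13');  print(s['t'],s['ft_force']@BB,inbay(s['eef_pos']))
hsv=cv2.cvtColor(c['im'],cv2.COLOR_RGB2HSV); org=(hsv[...,0]<16)&(hsv[...,1]>150)&(hsv[...,2]>150)
ys,xs=np.nonzero(cv2.erode(org.astype(np.uint8),np.ones((3,3)))); Q=(cloud(c,np.c_[xs,ys],c['d'][ys,xs])-BP)@BB
for sg in (1,-1):
    k=(abs(Q[:,1]-sg*55)<15)&(abs(Q[:,0])<60)&(Q[:,2]>5)&(Q[:,2]<110); q=Q[k]
    if k.sum()>5: print(k.sum(),np.round(np.percentile(q,[2,50,98],axis=0),1).tolist(), np.polyfit(q[:,0],q[:,2],1))
t=grab(env,'top','t2')
cv2.imwrite('pics/t2c.png',cv2.resize(t['im'][120:250,130:400,::-1],None,fx=2.9,fy=2.9,interpolation=cv2.INTER_CUBIC))
g=cv2.resize(c['im'][0:260,100:400,::-1],None,fx=2.3,fy=2.3,interpolation=cv2.INTER_CUBIC); cv2.imwrite('pics/w13c.png',g[:599])
```

```text
17.45 [0.33320086 0.77211227 0.78820789] [-22.33020588 -95.17464944 173.16488254]
```

View pics/w13c.png

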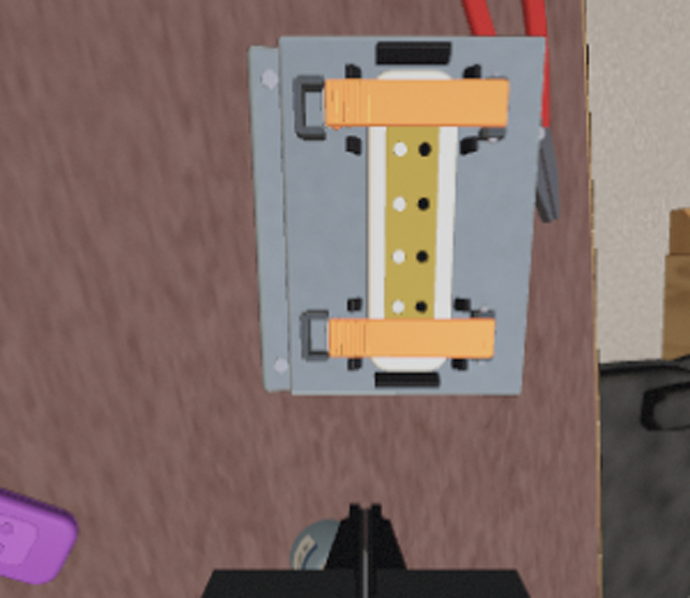

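View pics/t2c.png

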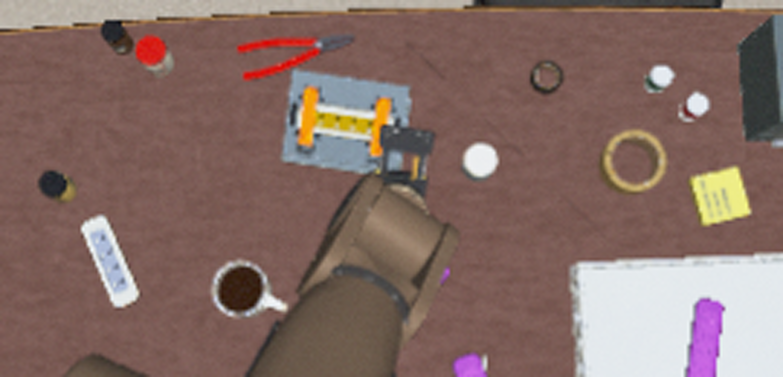

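Run:
```python
from h import *
c=load('w13.npz')
hsv=cv2.cvtColor(c['im'],cv2.COLOR_RGB2HSV); org=(hsv[...,0]<19)&(hsv[...,1]>110)&(hsv[...,2]>200)
for sl in ((30,60),(136,158)):
    m=np.zeros_like(org); m[sl[0]:sl[1],235:325]=1
    ys,xs=np.nonzero(cv2.erode((m&org).astype(np.uint8),np.ones((5,5)))); Q=(cloud(c,np.c_[xs,ys],c['d'][ys,xs])-BP)@BB
    Q=Q[abs(Q[:,2]-23)<15]; print(len(Q),np.round(np.percentile(Q,[2,50,98],axis=0),1).tolist(), np.polyfit(Q[:,0],Q[:,2],1))
```

```text
1015 [[-32.7, 47.9, 20.9], [6.1, 55.7, 22.7], [39.0, 62.6, 24.3]] [-4.57331625e-03  2.27019049e+01]
796 [[-37.2, -60.7, 21.5], [1.0, -53.5, 23.1], [38.8, -46.6, 24.7]] [-2.31743542e-03  2.31055454e+01]
```

Both strap tops lie at 22.7 and 23.1 mm (22.5 expected when shut) and slope less than 0.005 rad. I'm handing the job in.

Run:
```python
from cell import env
print(env.job_done()); print(env.state()['t'])
```

```text
the job is handed in; nothing more can be done
None
the job is handed in; nothing more can be done
```

I laid the yellow-brown-faced meter face up in the bay, pressed both orange straps shut over it, and handed the job in at about 17.6 s. No verdict was reported.

- **Meter:** once released, before the straps were pressed, its centre was at (-0.2, 0.2) mm from the bay's centre and its yaw was 0.07° off. Its face was about 17 mm above the plate all along its length, so it lay flat. A single depth fit over all its pixels suggested a slope of 0.067 along the bay. A check in 20 mm strips did not bear that out, so I put it down to edge pixels.
- **Straps:** the tops measured 22.7 mm (left) and 23.1 mm (right) off the plate, against 22.5 mm when shut. Their slope was below 0.005 rad, and the robot was clear of them.
- **Other objects:** in the last top view the grey-faced meter, both jars and the pliers looked unmoved. The mug did too, with the arm partly over its handle. I judged this by eye and did not measure it.

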